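# Uncover the tester's spindle and load the bearing

### The arm

A 6-joint arm with a two-finger parallel gripper is mounted at the origin on the work surface. World frame = base frame: x ahead of the robot, y to its left, z up, the work surface at z = 0. Lengths are in m, angles in rad, forces in N, time in s.
With the tool pointing down it reaches from about 0.275 to 0.825 m from the base axis. Payload 4.9 kg.
Tool frame: the origin (TCP) lies midway between the tips of the shut fingers; the grasp point (between the pads) lies 19 mm behind it (bot.grip_depth is the distance from the TCP to the grasp point, in m); y points along the fingers, x is the direction in which the jaws open and shut, and the axes are right-handed (so a half turn about y gives the same grasp; the last joint's range is limited). The gripper opens to 85 mm and grips with 20 to 120 N. Pads are 22 mm wide; open, the fingers measure 114 mm over their backs; the gripper's body (76 mm by 85 mm) begins 54 mm behind the grasp point. The pads swing forward as they close: fully open they stand 13 mm farther back than shut.
Start: joints at [-1.462, 0.326, -0.193, 1.052, 0, 1.437], TCP at [0.132, -0.534, 0.231] pointing down, gripper open.
Joint ranges: [-2.65, 2.65], [-0.97, 1.79], [-1.3, 1.35], [-1.93, 2.1], [-1.47, 1.37], [-3.14, 3.14]. Speed limits (rad/s): [2.57, 2.57, 3.14, 3.14, 3.14, 3.14].

### API

Orientations are given as a unit quaternion [w, x, y, z].
In Python, from cell import bot gives the robot as it stands. Calls block until the motion is done:
- bot.move_pose(position, orientation): joint-space move of the TCP to a pose.
- bot.move_linear(position, speed=0.15, rotation=None, until_force=None): straight line of the TCP; rotation=None keeps the orientation; speed is the mean speed in m/s. With until_force (N) it stops when the force on the tool has changed by that much, and returns True; else False.
- bot.goto_joints(angles): joint-space move.
- bot.set_gripper(opening, grasp_force=None): opening from 0.0 (shut) to 1.0 (fully open); grasp_force is the grip in N (None keeps the last); returns when the fingers have stopped.
- bot.wait(seconds).
- bot.solve_ik(position, orientation): joint angles nearest the present ones, or None.
- bot.camera(name): name is "side" or "top" or "wrist"; returns the picture (400x640x3 uint8, red, green, blue); there is no depth.
- bot.calibration(name): a dict with "mtx" (3x3 intrinsics, pixels), "k1" (the pictures are not rectified: a ray, as slopes to the right and down, at radius r is drawn at 1 + k1 r^2 times it, then the intrinsics apply), "extrinsics" (4x4, takes a point from world to camera coordinates); the wrist camera has in their place "hand_eye" (4x4, takes a point from camera to tool coordinates, whose origin is the TCP and whose axes are the tool frame's). Camera axes: x right, y down, z forward; pixel columns grow to the right and rows downward; lengths in m; the calibration is good to about 2 mm. A picture is of the moment at which its call begins: read the wrist's pose just before it. calibration takes no time and is no camera call.
A pose or a line that the arm cannot do raises bot.PlanningError and nothing moves.
- bot.close_job(): hands the job in, once; it reports no verdict.
Trained networks look in the newest picture that a camera, given by its name, has taken for a name from the list of things; names that differ only in an ending like _2 or _b are one class to them, and where a whole thing is asked for, a point or a joint stands for the part that bears it (a point fixed in the world has none). Each returns a list of dicts, best first, with "confidence" (0 to 1); they miss things now and then, are a little off and sometimes report something else, mostly with a low value. They report only what shows in the picture. A call takes as long as a camera call. They do not tell look-alikes from the thing itself.
- bot.search_frame(camera, thing): "bbox" ([left, top, width, height] in pixels, round what is visible of it).
Readings, each from a call of its own:
- bot.read_clock(): time.
- bot.read_joint_positions(): joint angles.
- bot.read_joint_vel(): joint speeds.
- bot.read_joint_efforts(): joint torques, N m.
- bot.read_position(): TCP position.
- bot.read_tool_rot(): TCP orientation.
- bot.read_ft_force(): force on the tool from outside, world axes, zero at the start.
- bot.read_moment(): the same for the moment, N m.
- bot.read_gripper_width(): opening from 0.0 (shut) to 1.0 (fully open).
Only numpy, scipy, OpenCV 4.12 (cv2) and the standard library are available. Lean on these libraries where they do the work, as an engineer would, in place of code of your own. Each camera call takes 0.05 s, during which the arm holds its last target.

### The job

The bearing tester's spindle is still covered by its black dust cap: lift the cap off and stand it, knob up, in the empty basket. Then take the largest bearing lying on the bench (the one with a hole, not the solid disc of the same width) and set it down gently over the spindle's pin so that it lies flat on the seat.

Things in the scene. Friction and masses are not known exactly. Their poses are not given: they have to be found in the camera images.
- cap: Dust cap, loose, black plastic, 90 g: an upside-down cup, 64 mm outside, wall 3 mm, open below, 55 mm tall, with a solid round knob (24 mm across, 28 mm tall) on the middle of its top. Stands upright on the tester's housing over seat and pin, off their axis by up to 6 mm; must rise 45 mm to clear the pin. Origin: centre of its open underside, z up through the knob.
- bearing: Ball bearing, loose, steel with dark shields, 120 g: 55 mm outside, bore 30 mm, 13 mm thick, lying flat on the bench to the robot's right. Origin at its centre (mid-thickness), z its axis, both faces alike. Near it, 85 mm or more away between centres, lie a smaller bearing (35 mm) and a solid disc (55 mm, 13 mm thick), not wanted; the three swap places.
- seat (a point): Tester's seat, fixed: centre of the flat top of a steel pedestal (40 mm across, 20 mm tall) on a cream housing 35 mm tall. From here a 12 mm pin with tapered tip rises 22 mm; the seated bearing's centre is 6.5 mm above this point. z up, x towards a meter hump (from 85 mm away, top 42 mm above the seat with its dial). Housing flat to 60 mm in -x, 75 mm in y.
- basket: The empty blue perforated plastic basket to the robot's left, fixed: 200 mm along its x, 150 mm along its y, 45 mm tall, walls and floor 4 mm thick. Origin at the centre of its underside on the bench, z up. Other baskets, one full of bearings and some stacked, stand at the bench's far side and edges.
There are look-alikes about, which are no part of the job. What is shaped like the bearing but orange is not meant. Several things have the shape of the cap; the one meant has the colours described above.

How it is judged:
On the way, in this order (a step that is already met when the one before it is completed fails the run):
1. the dust cap stands knob up on the floor of the empty basket, let go (x of cap in the frame of basket between -0.09 and 0.09 m and y of cap in the frame of basket between -0.07 and 0.07 m and z of cap in the frame of basket below 0.015 m and angle between cap's own z axis and vertical below 0.2 rad and contact force between cap and the fingers below 0.1 N), for 0.2 s.
2. the largest bearing lies flat on the seat with the pin through its bore (horizontal distance between bearing and seat below 0.012 m and z of bearing in the frame of seat between 0.002 and 0.0105 m and angle between the z axis of bearing and the z axis of seat, either way round below 0.17 rad), for 0.2 s.
At the end, for the whole second after the job is handed in: The cap stands in the basket, upright within 0.2 rad, its rim within 11 mm of the basket's floor; the bearing lies on the seat with the pin through its bore: centre within 12 mm of the seat's axis, not more than 10.5 mm above the seat face, flat within 0.17 rad; both let go and at rest (all of step 1 and all of step 2 and contact force between bearing and the fingers below 0.1 N and linear speed of each of bearing, cap below 0.03 m/s); the robot touches nothing.
It fails at once if the bearing is dropped onto the seat from more than about 20 mm (horizontal distance between bearing and seat below 0.04 m and linear speed of bearing above 0.63 m/s and contact force between bearing and the fingers below 0.1 N).
It also fails if it takes over 64 s, if anything falls off the work surface, if the arm or the gripper's body presses on something with over 40 N, if the wrist force passes 120 N, or if a joint passes its speed limit or range.

## Working session

There is one attempt and no reset: what is moved stays moved. The work goes in short steps, each a Python script; the robot and the scene stay as the last script left them, time stands still between calls to the robot, and variables do not carry over. Pictures are saved under pics/ and viewed, and the job is handed in when it is done.

```bash
mkdir -p pics; ls; python3 - <<'E'
from cell import bot
import cv2,numpy as np
for n in ["top","side","wrist"]:
    im=bot.camera(n); cv2.imwrite(f"pics/{n}0.png",im[:,:,::-1])
    c=bot.calibration(n); print(n,{k:np.round(np.array(v),4).tolist() for k,v in c.items()})
    for t in ["cap","bearing","seat","basket"]:
        try: print(t,[(d["bbox"],round(d["confidence"],2)) for d in bot.search_frame(n,t)])
        except Exception as e: print(t,repr(e))
print(bot.read_clock(),bot.read_position(),bot.read_tool_rot(),bot.grip_depth)
E
```

```text
pics
top {'mtx': [[445.1413, 0.0, 319.3648], [0.0, 445.1413, 194.9434], [0.0, 0.0, 1.0]], 'k1': -0.0859, 'extrinsics': [[0.0021, -1.0, -0.0021, -0.0027], [-0.9925, -0.0018, -0.1225, 0.5532], [0.1225, 0.0023, -0.9925, 0.9572], [0.0, 0.0, 0.0, 1.0]]}
cap [([286.9, 174.2, 28.2, 32.5], 0.7), ([274.6, 238.4, 28.8, 26.4], 0.65)]
bearing [([413.8, 191.0, 28.1, 26.3], 0.9), ([422.1, 148.8, 24.1, 20.6], 0.87)]
seat [([262.0, 127.2, 72.7, 97.6], 0.97), ([287.8, 175.1, 25.5, 30.2], 0.16)]
basket [([138.3, 157.9, 71.3, 92.9], 0.75), ([289.8, 171.5, 25.5, 35.3], 0.67)]
side {'mtx': [[464.6628, 0.0, 327.6889], [0.0, 464.6628, 207.0916], [0.0, 0.0, 1.0]], 'k1': 0.009, 'extrinsics': [[0.9992, -0.0378, -0.0122, -0.5115], [-0.0354, -0.7075, -0.7058, 0.0733], [0.0181, 0.7057, -0.7083, 1.0719], [0.0, 0.0, 0.0, 1.0]]}
cap [([330.5, 180.0, 27.6, 39.6], 0.94), ([276.5, 183.9, 25.3, 37.6], 0.89)]
bearing [([326.8, 311.0, 27.4, 29.2], 0.92), ([386.5, 319.4, 30.2, 24.6], 0.9)]
seat [([293.1, 115.4, 75.1, 47.9], 0.73), ([317.7, 166.4, 97.8, 75.9], 0.6)]
basket [([290.7, 116.5, 80.6, 45.5], 0.94)]
wrist {'mtx': [[307.7491, 0.0, 320.2465], [0.0, 307.7491, 200.967], [0.0, 0.0, 1.0]], 'k1': 0.0124, 'hand_eye': [[1.0, -0.0011, 0.0004, -0.001], [-0.0007, -0.2904, 0.9569, -0.1427], [-0.001, -0.9569, -0.2904, 0.0742], [0.0, 0.0, 0.0, 1.0]]}
cap []
bearing []
seat []
basket []
0.75 [ 0.13222418 -0.53389886  0.23130598] [-0.55683616  0.55688283 -0.43577797  0.43578959] 0.0187
```

View pics/top0.png

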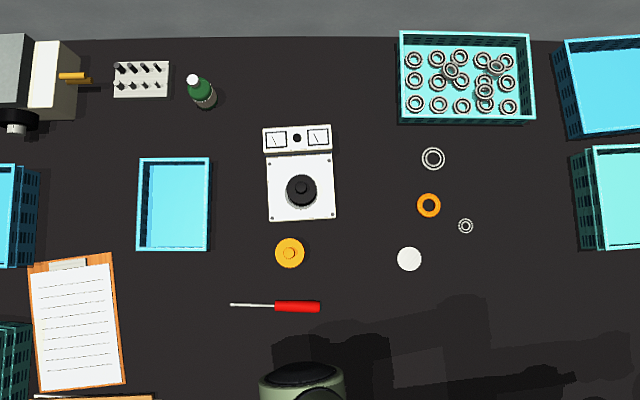

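View pics/side0.png

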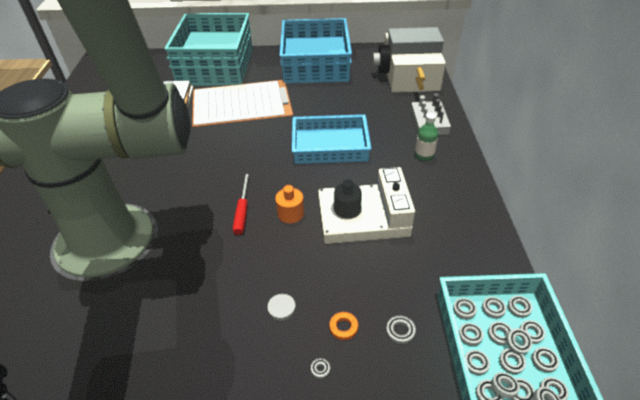

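View pics/wrist0.png

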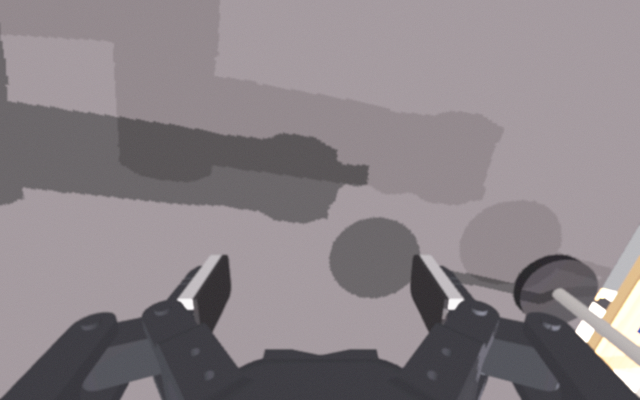

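```bash
python3 - <<'E'
import cv2
t=cv2.imread("pics/top0.png");s=cv2.imread("pics/side0.png")
a=cv2.resize(t[110:290,120:480],(800,400),interpolation=cv2.INTER_CUBIC);cv2.imwrite("pics/c_top.png",a)
a=cv2.resize(s[100:360,240:500],(600,600),interpolation=cv2.INTER_CUBIC);cv2.imwrite("pics/c_side.png",a)
E
```

```text
(no output)
```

View pics/c_top.png

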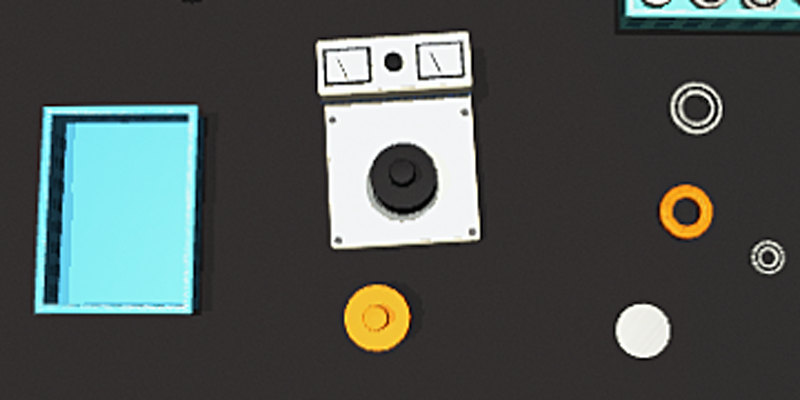

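View pics/c_side.png

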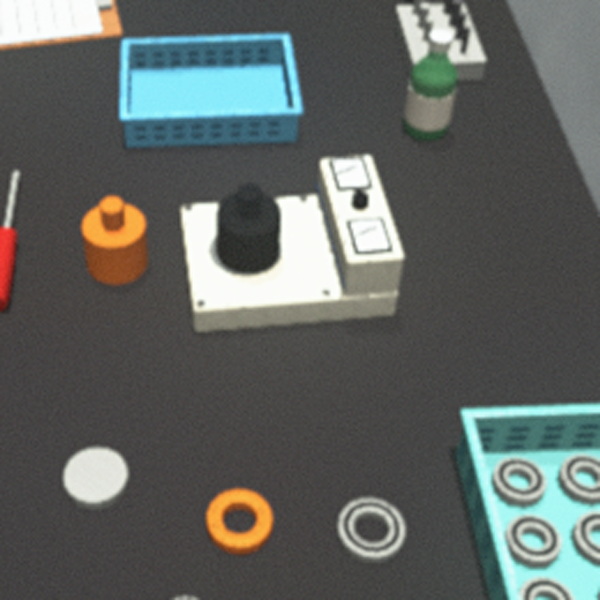

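The top picture shows these candidates:
- **Cap-like:** black cap on the tester (301,188) and an orange cap on the bench (290,252). I choose the black one.
- **Bearing-like:** large steel ring (433,158), orange ring (428,205), small ring (466,226), solid disc (409,258), and the rings in the teal basket. I choose (433,158).
- **Basket:** the empty blue one is at (174,204). The outer left and right ones are stacked or at the bench edges.

```bash
cat > h.py <<'E'
from cell import bot
import cv2,numpy as np
from scipy.spatial.transform import Rotation as R
def T_cam(n,tcp=None,q=None):
    c=bot.calibration(n)
    if n=="wrist":
        T=np.eye(4); T[:3,:3]=R.from_quat(np.array(q)[[1,2,3,0]]).as_matrix(); T[:3,3]=tcp
        return T@np.array(c["hand_eye"])
    return np.linalg.inv(np.array(c["extrinsics"]))
def pix2w(n,uv,z,tcp=None,q=None):
    c=bot.calibration(n); K=np.array(c["mtx"])
    p=cv2.undistortPoints(np.array([[uv]],float),K,np.array([c["k1"],0,0,0.]))[0,0]
    T=T_cam(n,tcp,q); d=T[:3,:3]@np.array([p[0],p[1],1.]); o=T[:3,3]
    return o+d*(z-o[2])/d[2]
def w2pix(n,P,tcp=None,q=None):
    c=bot.calibration(n); T=np.linalg.inv(T_cam(n,tcp,q))
    r,_=cv2.Rodrigues(T[:3,:3])
    return cv2.projectPoints(np.array(P,float).reshape(-1,1,3),r,T[:3,3],np.array(c["mtx"]),np.array([c["k1"],0,0,0.]))[0][:,0]
def quat(a):  # jaw axis (tool x) at world angle a, tool y down
    x=np.array([np.cos(a),np.sin(a),0]); y=np.array([0,0,-1.]); z=np.cross(x,y)
    q=R.from_matrix(np.stack([x,y,z],1)).as_quat(); return [q[3],q[0],q[1],q[2]]
def circ(c,r,z,n=60):
    a=np.linspace(0,2*np.pi,n); return np.c_[c[0]+r*np.cos(a),c[1]+r*np.sin(a),np.full(n,z)]
def snap(n,name,crop=None,scale=1,draw=()):
    tcp=q=None
    if n=="wrist": tcp=bot.read_position(); q=bot.read_tool_rot()
    im=bot.camera(n)[:,:,::-1].copy(); raw=im.copy()
    x0,y0,x1,y1=crop or (0,0,640,400)
    im=cv2.resize(im[y0:y1,x0:x1],None,fx=scale,fy=scale,interpolation=cv2.INTER_CUBIC)
    for P,col in draw:
        p=(w2pix(n,P,tcp,q)-[x0,y0]+.5)*scale-.5
        cv2.polylines(im,[np.round(p*8).astype(np.int32)],False,col,1,cv2.LINE_AA,3)
    cv2.imwrite(f"pics/{name}.png",im); return raw,tcp,q
E
python3 - <<'E'
from h import *
print(R.from_quat(np.array(bot.read_tool_rot())[[1,2,3,0]]).as_matrix().round(3))
t=cv2.imread("pics/top0.png"); s=cv2.imread("pics/side0.png")
for n,uv,z,l in [("top",(301,185),.118,"knob"),("top",(301.5,189),.09,"captop"),("side",(347,184),.118,"knob"),("top",(433,158),.013,"bearing"),("side",(400.5,328),.013,"bearing")]:
    print(l,n,pix2w(n,uv,z).round(4))
for uv in [(140,159),(208,160),(209,250),(137,249)]: print("basket top",pix2w("top",uv,.045).round(4))
for uv in [(293,117),(367,117),(369,150),(293,150)]: print("basket side",pix2w("side",uv,.045).round(4))
for uv in [(267,157),(332,155),(335,218),(270,221)]: print("housing",pix2w("top",uv,.035).round(4))
# bearing by threshold
def blob(im,x0,y0,x1,y1,th):
    g=cv2.cvtColor(im,cv2.COLOR_BGR2GRAY)[y0:y1,x0:x1]; m=(g>th).astype(np.uint8)
    c=max(cv2.findContours(m,cv2.RETR_EXTERNAL,cv2.CHAIN_APPROX_NONE)[0],key=cv2.contourArea)
    e=cv2.fitEllipse(c); return (e[0][0]+x0,e[0][1]+y0),e[1]
for n,im,b in [("top",t,(415,140,452,178)),("side",s,(380,308,422,350))]:
    e=blob(im,*b,100); print(n,e,pix2w(n,e[0],.0125).round(4))
E
```

```text
[[ 0.24  -0.     0.971]
 [-0.971 -0.     0.24 ]
 [ 0.    -1.    -0.   ]]
knob top [0.5632 0.0357 0.118 ]
captop top [0.5588 0.0358 0.09  ]
knob side [0.5569 0.0296 0.118 ]
bearing top [ 0.6423 -0.2641  0.013 ]
bearing side [ 0.6408 -0.267   0.013 ]
basket top [0.6329 0.4038 0.045 ]
basket top [0.6302 0.2477 0.045 ]
basket top [0.4302 0.2391 0.045 ]
basket top [0.4309 0.4004 0.045 ]
basket side [0.4283 0.402  0.045 ]
basket side [0.6396 0.3902 0.045 ]
basket side [0.6301 0.239  0.045 ]
basket side [0.4305 0.2497 0.045 ]
housing [0.639  0.1165 0.035 ]
housing [ 0.6437 -0.0299  0.035 ]
housing [ 0.5018 -0.0363  0.035 ]
housing [0.4948 0.1074 0.035 ]
top ((432.88638496398926, 158.14727401733398), (22.26297378540039, 22.886707305908203)) [ 0.642  -0.2639  0.0125]
side ((400.53911781311035, 328.3341598510742), (26.0200252532959, 29.83616065979004)) [ 0.6409 -0.2674  0.0125]
```

```bash
python3 - <<'E'
from h import *
for p in [(0.561,.033,.22),(0.532,.321,.22),(0.641,-.266,.15)]:
    for a in [-np.pi/2,0,np.pi/2]:
        j=bot.solve_ik(p,quat(a)); print(p,round(a,2),None if j is None else np.round(j,2))
bot.move_pose([0.561,.033,.20],quat(-np.pi/2))
print(bot.read_clock())
c=(0.561,.033)
snap("wrist","w1",draw=[(circ(c,.012,.118),(0,255,0)),(circ(c,.032,.09),(0,0,255))])
snap("side","s1",(280,100,440,220),5,[(circ(c,.012,.118),(0,255,0)),(circ(c,.032,.09),(0,0,255))])
E
```

```text
(0.561, 0.033, 0.22) -1.57 [-0.07  0.36 -0.18  1.04  0.    3.07]
(0.561, 0.033, 0.22) 0 [-0.07  0.36 -0.18  1.04  0.    1.5 ]
(0.561, 0.033, 0.22) 1.57 [-0.07  0.36 -0.18  1.04  0.   -0.07]
(0.532, 0.321, 0.22) -1.57 [ 0.42  0.47 -0.01  1.1   0.   -2.72]
(0.532, 0.321, 0.22) 0 [ 0.42  0.47 -0.01  1.1   0.    1.99]
(0.532, 0.321, 0.22) 1.57 [ 0.42  0.47 -0.01  1.1   0.    0.42]
(0.641, -0.266, 0.15) -1.57 [-0.5   0.65  0.12  1.04  0.    2.64]
(0.641, -0.266, 0.15) 0 [-0.5   0.65  0.12  1.04  0.    1.07]
(0.641, -0.266, 0.15) 1.57 [-0.5   0.65  0.12  1.04  0.   -0.5 ]
3.275
```

View pics/w1.png

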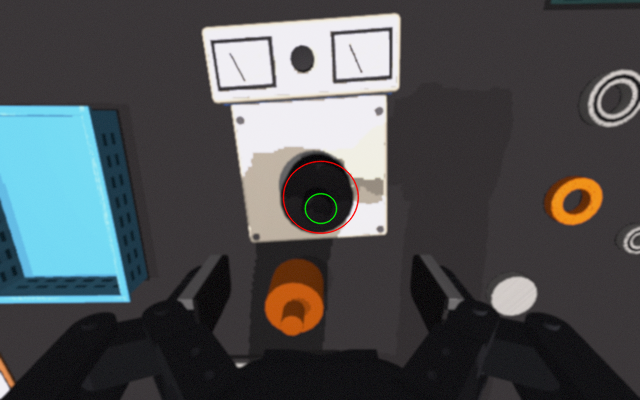

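View pics/s1.png

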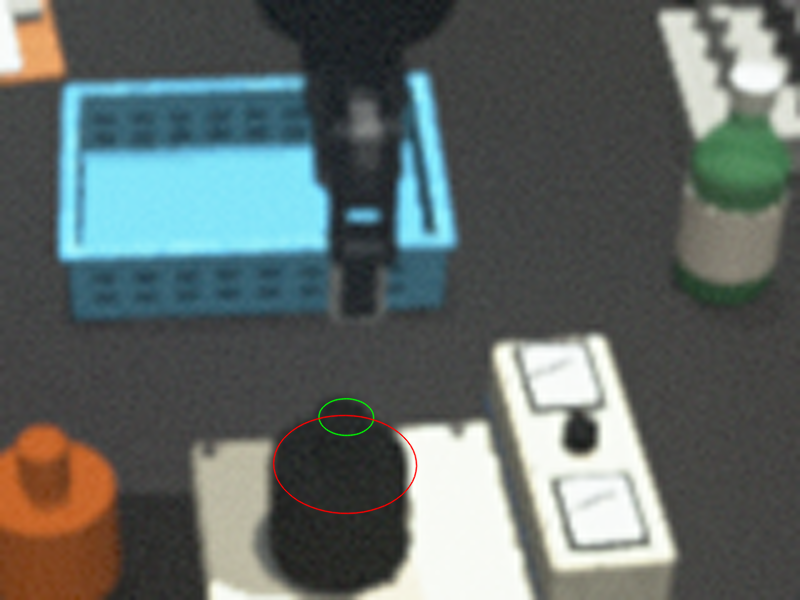

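```bash
python3 - <<'E'
from h import *
c=(0.558,.0355)
d=[(circ(c,.012,.118),(0,255,0)),(circ(c,.032,.09),(0,0,255)),(circ(c,.032,.035),(255,0,0))]
im,tcp,q=snap("wrist","x",None,1)
s,_,_=snap("side","x2")
def ov(n,im,crop,sc,name):
    x0,y0,x1,y1=crop
    g=np.clip((im[y0:y1,x0:x1].astype(float)/255)**.4*255,0,255).astype(np.uint8)
    g=cv2.resize(g,None,fx=sc,fy=sc,interpolation=cv2.INTER_CUBIC)
    for P,col in d:
        p=(w2pix(n,P,tcp,q)-[x0,y0]+.5)*sc-.5
        cv2.polylines(g,[np.round(p).astype(np.int32)],True,col,1)
    return g
a=ov("wrist",im,(265,135,385,245),5,"");b=ov("side",s,(315,165,380,225),9,"")
b=cv2.resize(b,(400,369));a=cv2.resize(a,(400,367))
h=np.zeros((369,800,3),np.uint8);h[:367,:400]=a;h[:,400:]=b;cv2.imwrite("pics/ov.png",h)
E
```

```text
(no output)
```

View pics/ov.png

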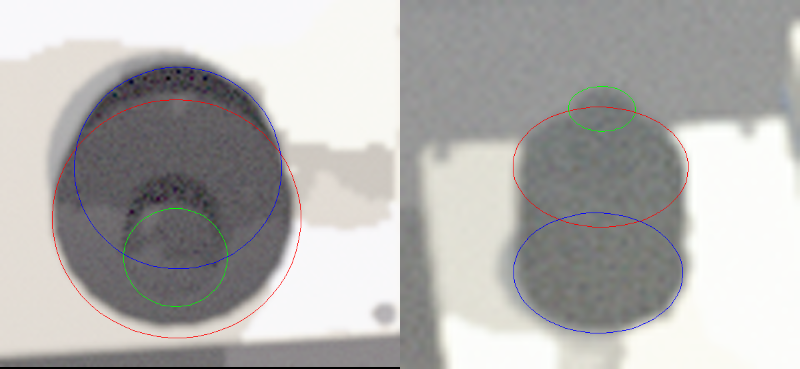

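```bash
python3 - <<'E'
from h import *
x,y=0.560,.036
bot.move_linear([x,y,.125],speed=.15)
print(bot.move_linear([x,y,.092],speed=.05,until_force=6), bot.read_position().round(4))
bot.set_gripper(0.0,60)
print("w",bot.read_gripper_width(),bot.read_ft_force(),bot.read_clock())
bot.move_linear([x,y,.165],speed=.15)
print(bot.read_gripper_width(),bot.read_ft_force(),bot.read_clock())
snap("side","s2",(240,60,460,240),3)
snap("wrist","w2")
E
```

```text
False [0.5601 0.036  0.0921]
w 0.2562872887119086 [-1.64418504 -0.61595779  1.82759343] 5.5333
0.25964031211014893 [ 0.30639383 -0.57210523 -0.92091075] 6.1667
```

View pics/s2.png

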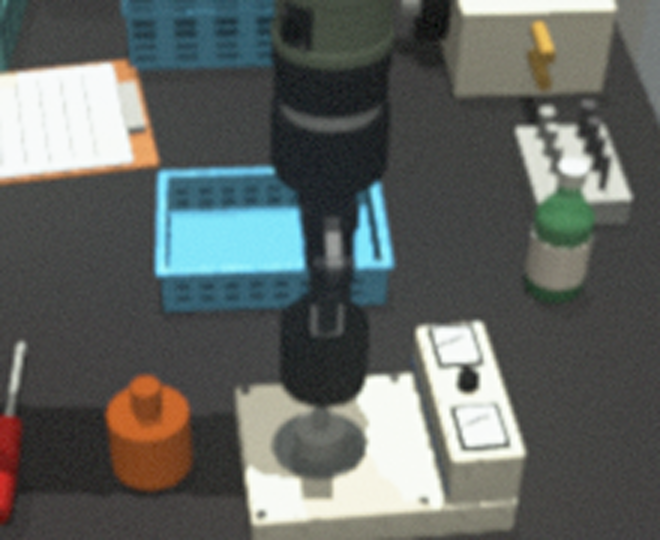

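View pics/w2.png

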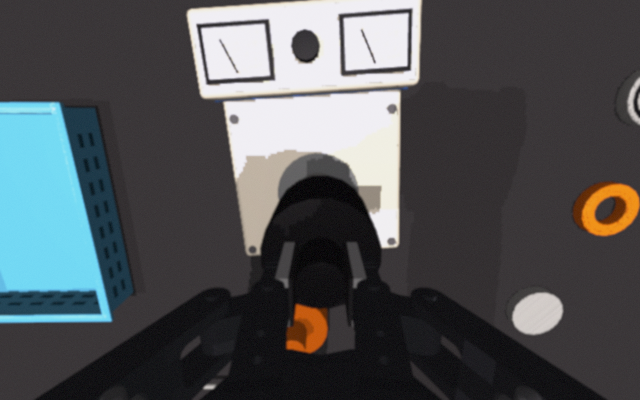

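The side picture shows the cap held upright, clear of the pin at about (345,195) in full-image pixels. The basket is free at (330,138). Next I'll place the cap.

```bash
python3 - <<'E'
from h import *
bx,by=0.532,.321
bot.move_linear([bx,by,.165],speed=.3,rotation=quat(-1.1))
print(bot.read_clock(),bot.read_gripper_width())
bot.move_linear([bx,by,.075],speed=.15)
print(bot.move_linear([bx,by,.058],speed=.03,until_force=4),bot.read_position().round(4))
bot.set_gripper(0.6)
bot.wait(.1)
bot.move_linear([bx,by,.16],speed=.25)
snap("side","s3",(240,60,460,240),3)
snap("wrist","w3")
snap("top","t3",(120,110,480,290),2.2)
print(bot.read_clock())
E
```

```text
7.375 0.25702768699693745
True [0.5323 0.321  0.0612]
9.8083
```

View pics/s3.png

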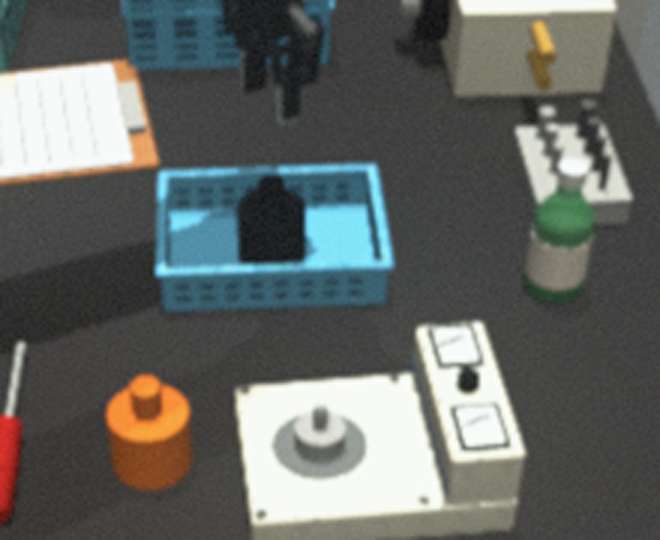

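View pics/w3.png

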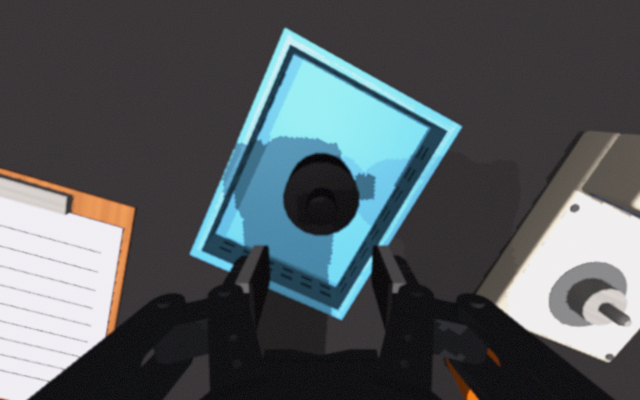

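View pics/t3.png

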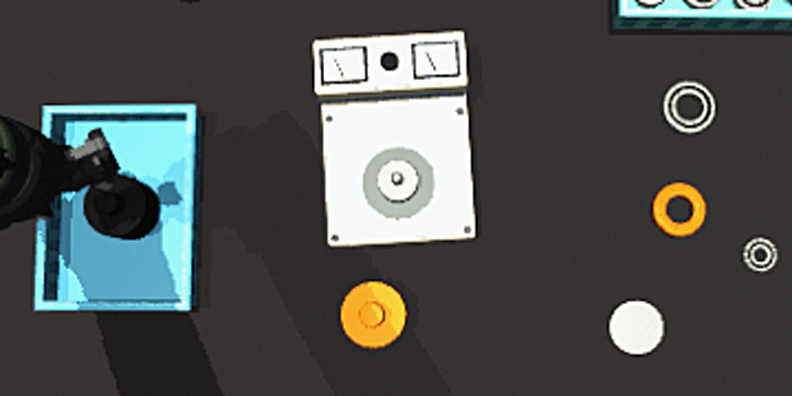

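The cap stands upright in the basket, at about (330,135) in the side picture. The pin is now visible, at about (301,191) in the top picture. I'll measure the pin and then the bearing with the wrist camera.

```bash
python3 - <<'E'
from h import *
bot.set_gripper(1.0)
bot.move_pose([0.56,.033,.18],quat(-np.pi/2))
c=(0.560,.033)
d=[(circ(c,.020,.055),(0,0,255)),(circ(c,.006,.055),(0,255,0)),(circ(c,.003,.077),(255,0,0))]
im,tcp,q=snap("wrist","w4",(240,120,400,240),5,d)
np.save("w4.npy",im);print(tcp,q)
snap("top","t4",(265,155,337,225),8,d)
snap("side","s4",(300,160,380,220),8,d)
bot.move_pose([0.641,-.266,.14],quat(-np.pi/2))
c=(0.641,-.266)
im,tcp,q=snap("wrist","w5",None,1,[(circ(c,.0275,.013),(0,0,255)),(circ(c,.015,.013),(0,255,0))])
np.save("w5.npy",im);print(tcp,q,bot.read_clock(),bot.search_frame("wrist","bearing"))
E
```

```text
[0.56005669 0.03386433 0.17999539] [ 0.50046779 -0.50013317  0.4998083  -0.4995903 ]
[ 0.64117016 -0.26438407  0.14022363] [ 0.50060625 -0.50022859  0.49977995 -0.49938436] 12.7583 [{'bbox': [285.0, 266.0, 51.0, 49.3], 'confidence': 0.89}, {'bbox': [291.0, 158.7, 61.7, 58.8], 'confidence': 0.76}]
```

View pics/w4.png

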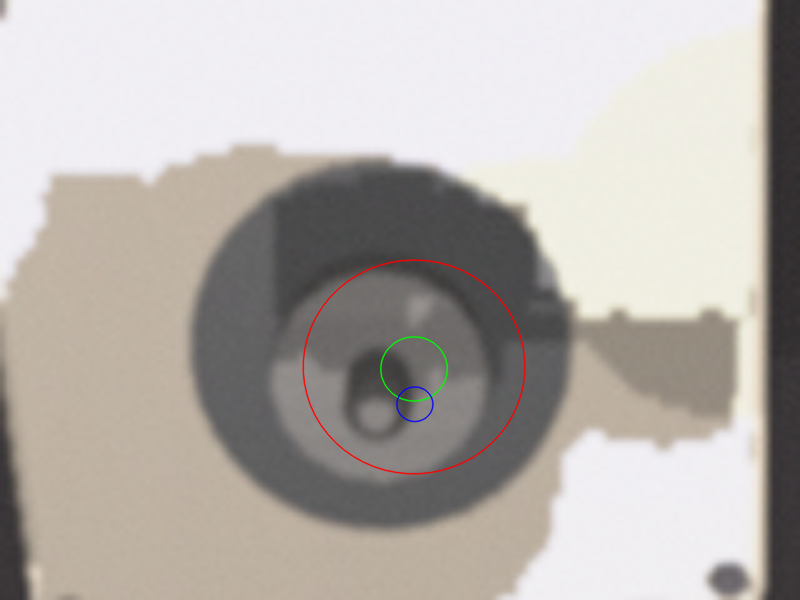

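View pics/s4.png

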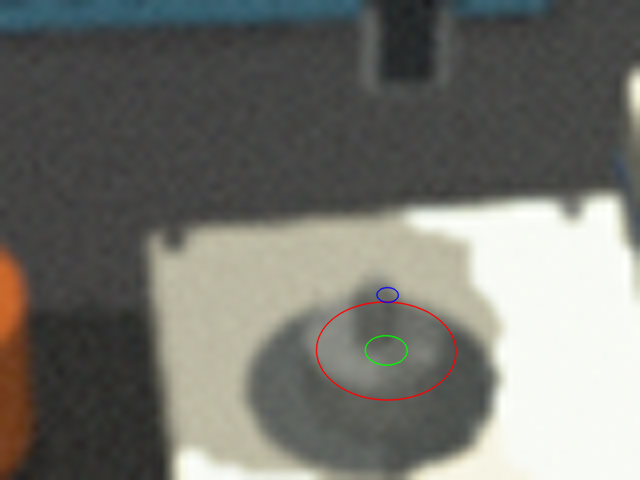

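View pics/w5.png

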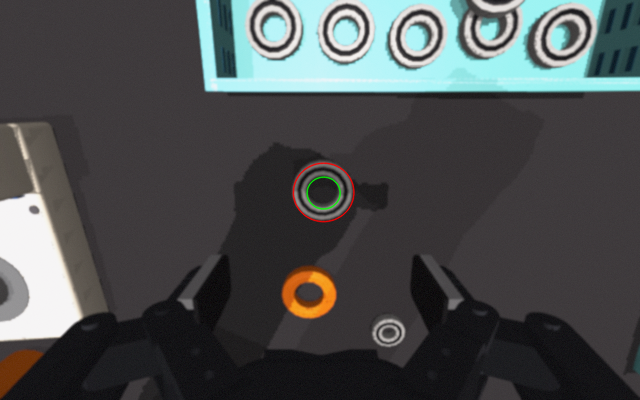

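View pics/t4.png

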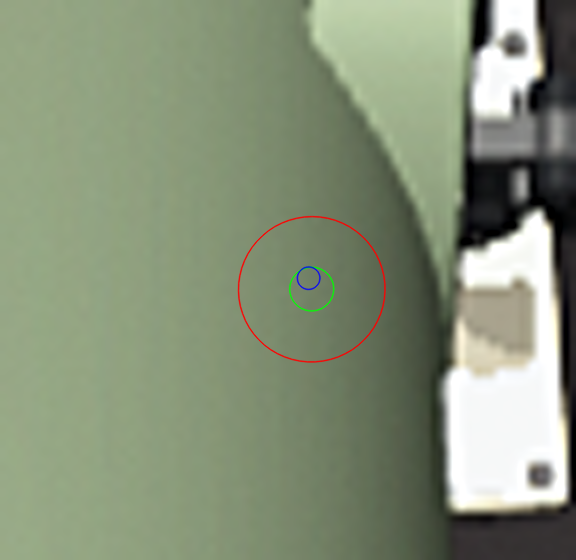

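```bash
python3 - <<'E'
from h import *
tcp=[0.56005669,0.03386433,0.17999539];q=[0.50046779,-0.50013317,0.4998083,-0.4995903]
for p in ([.56,.0339,.18],[.56,.033,.18]):
  print("wrist tip",pix2w("wrist",(315.2,202.6),.077,p,q).round(4),"seat",pix2w("wrist",(316,194.6),.055,p,q).round(4))
print("side tip",pix2w("side",(346.9,195.6),.077).round(4))
print("top tip",pix2w("top",(300.5,191.4),.077).round(4))
bot.wait(.3)
print(bot.read_position())
c=(0.641,-.2655)
im,tcp,q=snap("wrist","w6",(260,140,390,250),6,[(circ(c,.0275,.013),(0,0,255)),(circ(c,.015,.013),(0,255,0))])
print(tcp)
E
```

```text
wrist tip [0.558  0.0391 0.077 ] seat [0.5588 0.0387 0.055 ]
wrist tip [0.558  0.0382 0.077 ] seat [0.5588 0.0378 0.055 ]
side tip [0.5578 0.0356 0.077 ]
top tip [0.5554 0.0385 0.077 ]
[ 0.64121984 -0.26536645  0.14031095]
[ 0.64121984 -0.26536645  0.14031095]
```

View pics/w6.png

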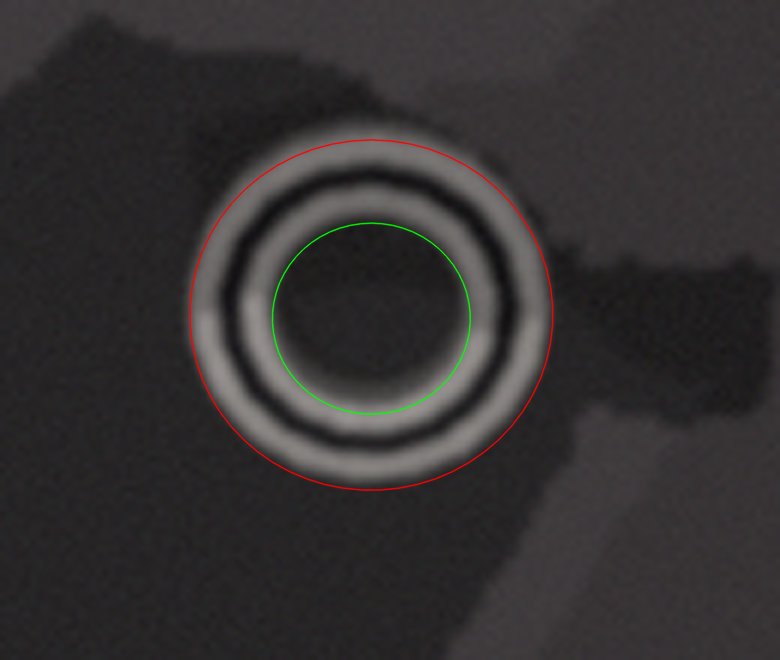

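The wrist picture shows the large steel ring with its hole at (322,190). Its centre is about 1.4 mm further in x than my guess. Next I'll grasp it.

```bash
python3 - <<'E'
from h import *
x,y=0.6423,-.2652
bot.move_linear([x,y,.04],speed=.2)
print(bot.move_linear([x,y,-.002],speed=.04,until_force=6),bot.read_position().round(4))
bot.set_gripper(0.0,60)
print("w",bot.read_gripper_width(),bot.read_ft_force().round(2))
bot.move_linear([x,y,.13],speed=.15)
print("w",bot.read_gripper_width(),bot.read_ft_force().round(2),bot.read_clock())
snap("wrist","w7");snap("side","s7",(280,160,480,360),3)
E
```

```text
False [ 0.6426 -0.2653 -0.0016]
w 0.6165679347246559 [-1.62  1.3   5.03]
w 0.6173187845840655 [-0.37  0.03 -1.68] 16.4667
```

View pics/w7.png

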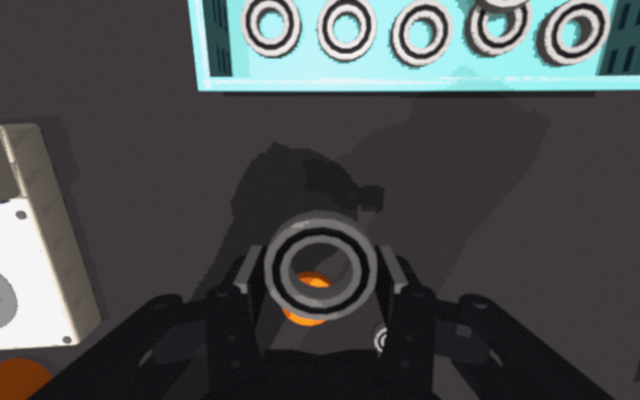

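View pics/s7.png

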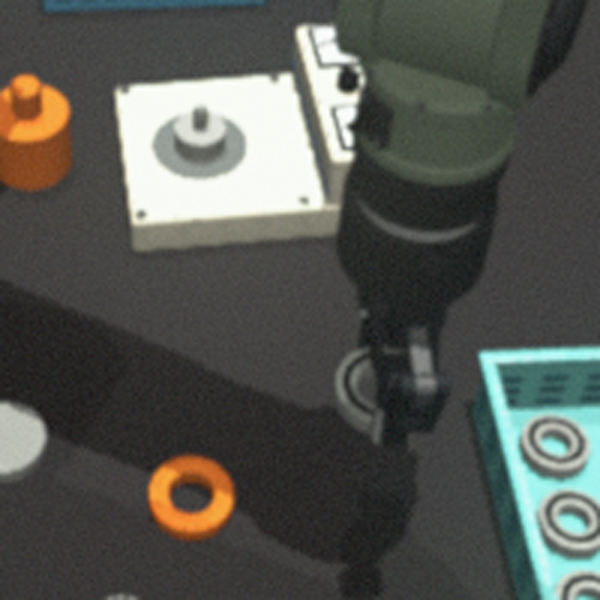

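```bash
python3 - <<'E'
from h import *
p=bot.read_position();print(p)
d=[]
for zc in (.0085,):
    c=p[:2];z=p[2]+zc
    d+=[(circ(c,.0275,z+.0065),(0,0,255)),(circ(c,.015,z+.0065),(0,255,0)),(circ(c,.0275,z-.0065),(255,0,0))]
snap("wrist","w8",(230,190,410,330),4,d)
snap("side","s8",(370,260,450,340),7,d)
E
```

```text
[ 0.64143473 -0.26475767  0.12842532]
```

View pics/w8.png

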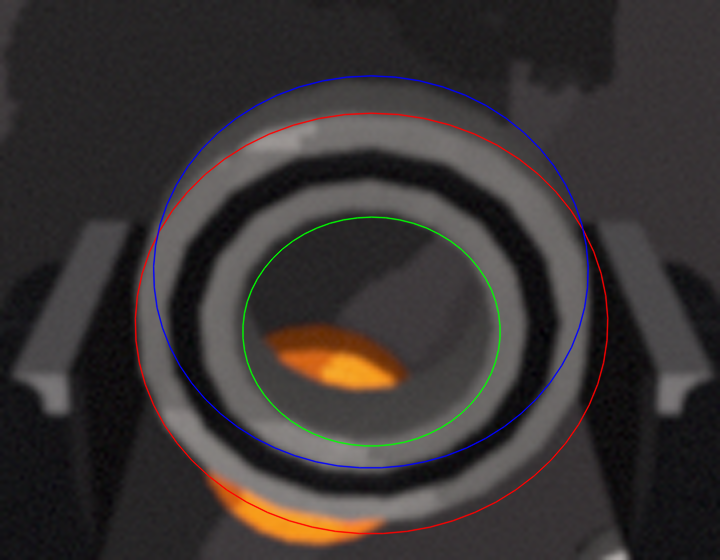

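View pics/s8.png

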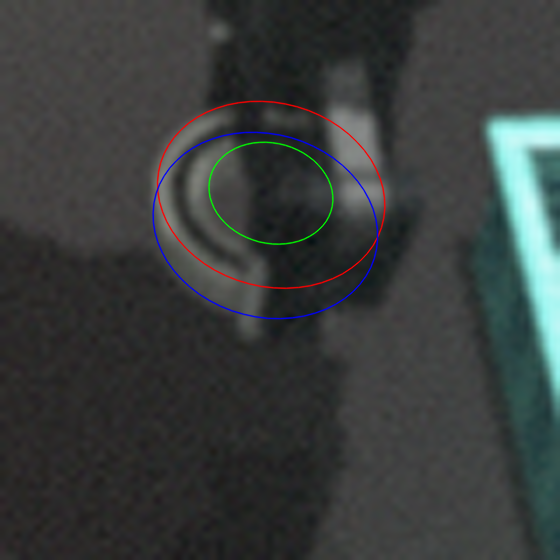

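```bash
python3 - <<'E'
from h import *
sx,sy=0.5583,.038
bot.move_linear([sx,sy,.13],speed=.25)
bot.wait(.3)
p=bot.read_position();print(p,bot.read_clock(),bot.read_gripper_width())
snap("wrist","w9",(200,120,440,300),3.3)
snap("side","s9",(300,130,400,230),6)
E
```

```text
[0.55842994 0.03734051 0.12988791] 18.375 0.6136720850829811
```

View pics/w9.png

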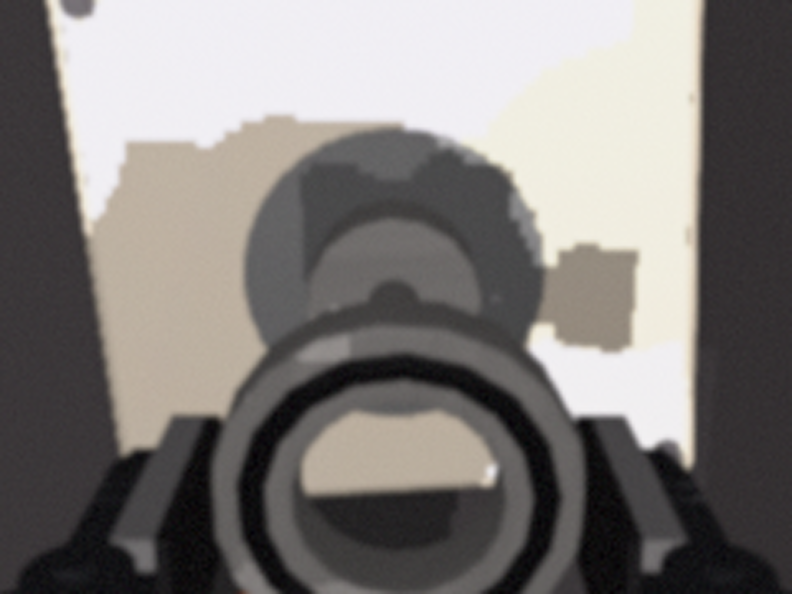

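View pics/s9.png

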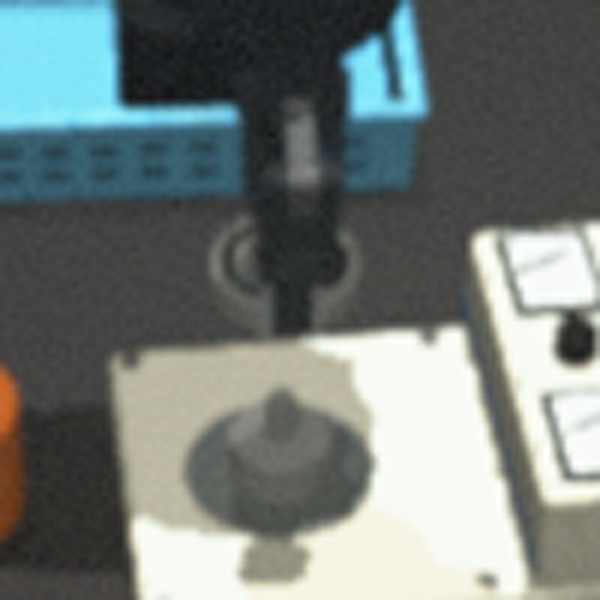

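```bash
python3 - <<'E'
from h import *
sx,sy=0.5575,.038
bot.move_linear([sx,sy,.09],speed=.1)
r=bot.move_linear([sx,sy,.05],speed=.03,until_force=4)
print(r,bot.read_position().round(4),bot.read_ft_force().round(2),bot.read_clock())
snap("wrist","w10",(200,120,440,300),3.3)
snap("side","s10",(300,130,400,230),6)
E
```

```text
True [0.5573 0.038  0.0541] [ 0.1  -0.33  4.74] 20.1083
```

View pics/w10.png

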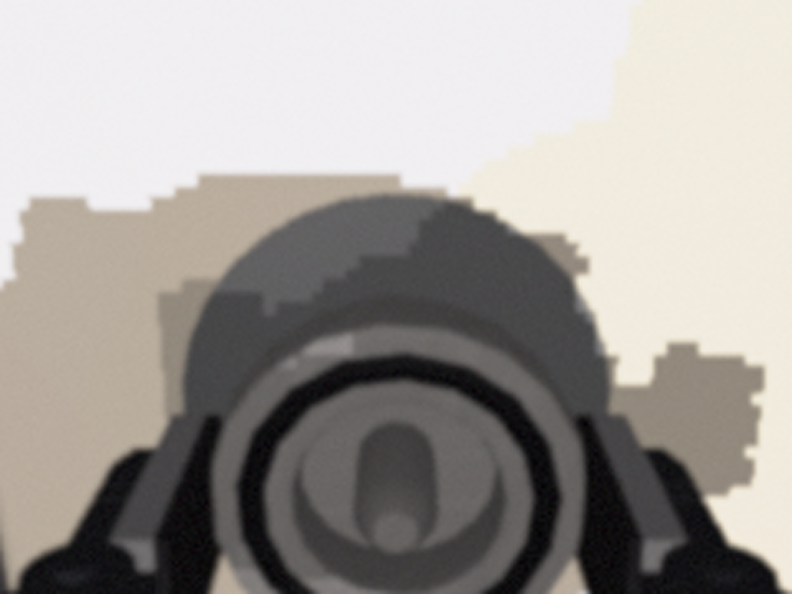

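View pics/s10.png

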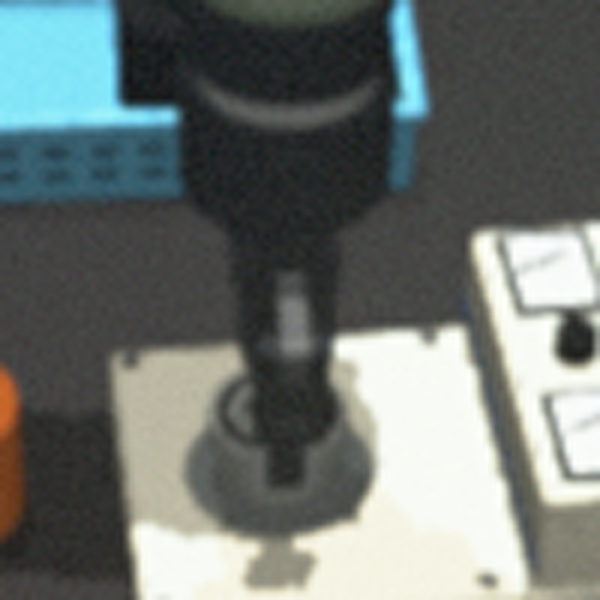

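The pin is through the bore, at about (320,268) in the wrist picture, and the bearing is touching the seat. Releasing it now.

```bash
python3 - <<'E'
from h import *
p=bot.read_position()
bot.set_gripper(0.75); bot.wait(.2); bot.set_gripper(1.0)
bot.move_linear([p[0],p[1],.20],speed=.15)
bot.wait(.3)
c=(.558,.0375)
d=[(circ(c,.0275,.068),(0,0,255))]
snap("wrist","w11",(220,110,420,260),4)
snap("side","s11",(280,90,420,240),4)
print(bot.read_ft_force().round(2),bot.read_clock())
E
```

```text
[-0.2   0.8  -0.12] 22.5583
```

View pics/w11.png

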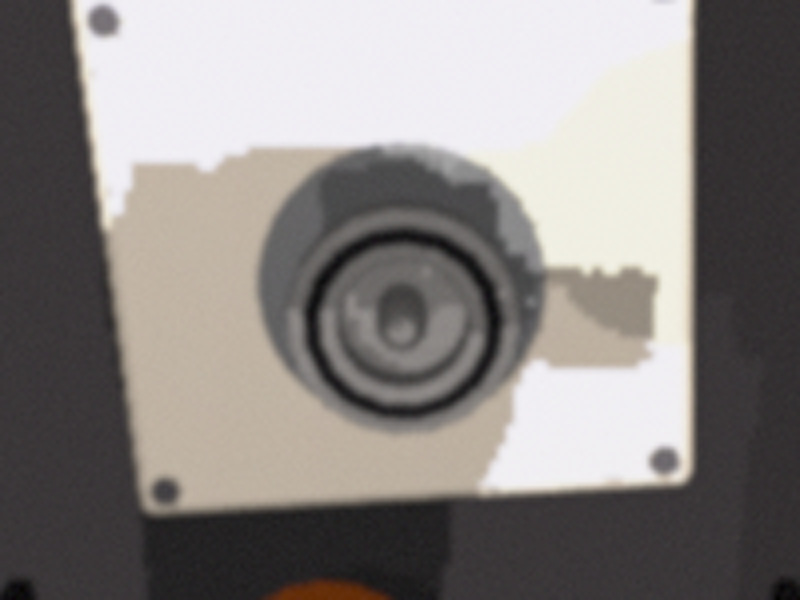

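View pics/s11.png

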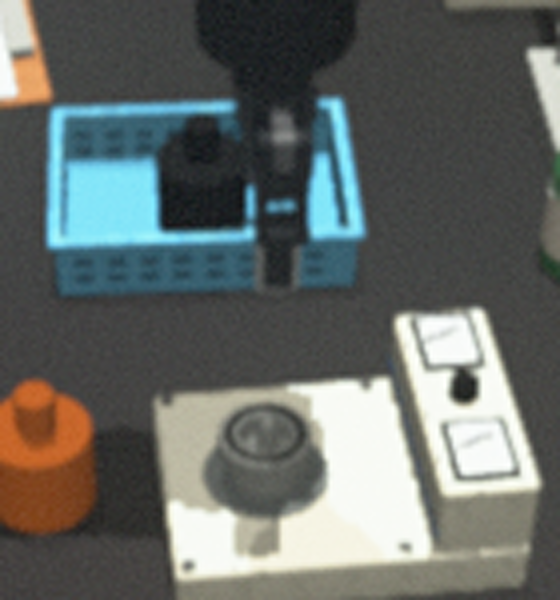

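The bearing lies flat and centred, with the pin at about (320,189) in the wrist picture. The cap is upright in the basket, at about (330,135) in the side picture, and the gripper is clear of everything.

```bash
python3 -c "
from cell import bot
bot.close_job(); print('ok')"
```

```text
the job is handed in; nothing more can be done
ok
```

I lifted the black dust cap off the tester and stood it knob up in the empty blue basket. Then I set the large steel bearing over the pin onto the seat and handed the job in at about 22.6 s of the 64 s allowed. The hand-in reports no verdict.

- **Final pictures:** the wrist and side views show the bearing flat and centred on the seat, the cap upright in the basket and the gripper clear. I judged position and flatness by eye.
- **Gentle set-down:** the bearing touched the seat at about 4.7 N, and I let it go there, so there was no drop.
- **Disagreements:** the camera estimates of the pin and cap positions differed by 2–6 mm. I used the wrist camera for the seat because the bore leaves 9 mm of slack around the pin. In the grip, the bearing looked a few millimetres lower than I had modelled. It touched the seat about where expected (tool tip at 54 mm against 53 mm).

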